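Clamp a phone in the cam-locked repair holder

ROBOT

A 6-joint arm with a two-finger parallel gripper is mounted at the origin on the work surface. World frame = base frame: x ahead of the robot, y to its left, z up, the work surface at z = 0. Lengths are in mm, angles in rad, forces in N, time in s.
With the tool pointing down it reaches from about 350 to 875 mm from the base axis. Payload 4.2 kg.
Tool frame: the origin (TCP) lies midway between the tips of the shut fingers; the grasp point (between the pads) lies behind it (hold_point_z is the z of the grasp point in the tool frame, in mm); z points along the fingers, y is the line along which they close (so a half turn about z gives the same grasp; the last joint's range is limited). The gripper opens to 87 mm and grips with 3 to 60 N. Pads are 19 mm wide; open, the fingers measure 117 mm over their backs; the gripper's body (75 mm by 190 mm) begins 51 mm behind the grasp point.
Start: joints at [1.431, 0.385, 0.008, 0, -1.194, -0.259], TCP at [242.662, 575.946, 222.55] pointing down, gripper open.
Joint ranges: [-3.14, 3.14], [-1.21, 2.06], [-1.07, 1.41], [-3.16, 2.05], [-2.99, -0.16], [-3.1, 3.1]. Speed limits (rad/s): [2.79, 2.79, 3.14, 3.14, 3.14, 3.14].

INTERFACE

Orientations are given as a rotation vector (axis times angle).
In Python, from bench import * gives the robot as it stands.
- The arm moves only by the shell command python3 -m creep 'ROWS' [FORCE]. ROWS is JSON, a list of rows, each a list of 5 numbers: the finger opening in cm, from 0 to 8.7, then the shift along the tool's x, y, z in cm, then the turn about the tool's z in degrees. In form: [[grip, tx, ty, tz, turn], ...]. A call has 1 to 12 rows; each row shifts and turns the commanded pose from where the row before left it, along the tool's axes as they then stand; what a row does not reach is not made up. A row lasts 1/8 s, in which the tool goes at most 62.5 mm and 10.7 degrees, less where a joint would pass 70% of its speed; a pose out of reach is approached as far as the arm can. A call is refused whole if a number of a shift passes 6.25 or a number of a turn 10.7, either way. A call with a gripper value outside its range is refused whole. The fingers move at their own pace and stop on an object; FORCE is the grip in N (left out, the last holds). Time passes only in rows, so rows that do not move let the fingers close. It gives the time, the measured TCP pose, the force, the opening and the grip force at its end, in the units of the state.
- get_obs(): the state, without advancing time (a new reading comes with each control period).
- get_image(name): name is "side" or "top"; returns the picture (384x512x3 uint8, blue, green, red); there is no depth.
- get_calibration(name): a dict with "fx", "fy", "cx", "cy" (pixels), "eye" and "attitude" of the camera in the world. Camera axes: x right, y up, looking along -z (the intrinsics and any distortion apply to the point x, -y, -z); pixel columns grow to the right and rows downward; lengths in mm; the calibration is good to about 2 mm. A picture is of the moment at which its call begins. get_calibration takes no time and is no camera call.
- hand_in(): hands the job in; it is judged then, once.
The state is a dict: "clock": time; "q": joint angles; "joint_velocities": joint speeds; "joint_efforts": joint torques, N m; "ee_pos": TCP position; "tool_rot": TCP orientation; "wrist_force": force on the tool from outside, world axes, zero at the start; "ft_torque": the same for the moment, N m; "opening": opening from 0.0 (shut) to 1.0 (fully open); "grip_force": force on a finger pad.
Only numpy, scipy, OpenCV 4.12 (cv2) and the standard library are available. Lean on these libraries where they do the work, as an engineer would, in place of code of your own. Each camera call takes 0.05 s, during which the arm holds its last target. There are 200 camera calls.

TASK

Get the phone held in the repair clamp: swing the lever of its cam lock out so that the cam turns from its high point to its low point, only then push the sliding jaw forward until the phone sits snug between the two jaws, and finally swing the lever fully back to lock the jaw. Just push gently with a fingertip: grip and lift nothing, keep off the phone itself, and leave the other things on the bench where they are.

Things in the scene. Friction and masses are not known exactly. Their poses are not given: they have to be found in the camera images.
- fixture: Phone-repair clamp fixed to the bench, aluminium base 250 x 150 x 12 mm. Origin: centre of its underside; z up, x forward (sliding jaw to fixed jaw), y left. Fixed jaw: bar across the far end, inner face at x = 100 mm, top z = 30. Near half: flat steel tongue 30 mm wide along y = 0 between low rails (tops z = 26), back to x = -132 at most. Phone bed: rubber strips, tops z = 16.
- cam_pivot (a point): Vertical pivot axis of the cam, at x = -62, y = -44.5 mm of the clamp's frame; the point is on the hub's top, z = 43 mm (hub 24 mm in diameter). Round it, under the lever, sits the steel plate cam (18 mm radius, nose reaching 22 mm), which presses a small brass shoe against the tongue's side.
- lever_grip (a point): Middle of the lever's grip: an upright black round peg, 16 mm in diameter, z = 38 to 66 mm (this point z = 52), 72 mm from the pivot axis, at the end of a flat dark arm (13 mm wide, z = 28 to 38 mm) that passes above rails and base.
- cam_lever (a joint): Cam and lever angle, rad. 0 (a stop): cam at its high point, jaw locked, lever pointing along the clamp's -x. Grows anticlockwise seen from above, the lever swinging out to the right (-y), to a stop at 1.95. Jaw locked hard below about 0.3, free from about 1.1 on, where the cam's low round side faces the shoe. The lever stays where left; swinging it takes 3 to 5 N at the peg.
- jaw (a joint): Travel of the sliding jaw, m, growing forward along the clamp's x; 0 = fully back; 0.045 = the 72 mm phone is closed up between both jaws. Unlocked, it slides with about 3 N plus 1 to 2 N for the phone and stays where it is left; locked, it does not yield to a push of 25 N.
- jaw_push (a point): Centre of the upright, grooved back face (facing -x) of the thumb block on the sliding jaw, where it is pushed: 40 mm wide, z = 30 to 56 mm (this point z = 43), 16 mm thick. The jaw bar below (110 mm long across, top z = 32 mm) has its clamping face 20 mm ahead of this point. Behind the block the tongue's top is at z = 23 mm, the rails' at 26.
- phone: Loose black phone, 72 x 146 x 8 mm, about 0.18 kg, lying screen up and crosswise on the bed between the jaws (long side along the clamp's y); origin at the centre of its underside, z up. It starts 4 to 10 mm short of the fixed jaw and the sliding jaw pushes it there; clamped, its centre is at x = 64 mm of the clamp's frame.
- screwdriver: Precision screwdriver with yellow handle, about 150 mm long, lying left of the clamp.
- spudger: Flat black plastic opening tool, about 146 mm long, lying left of the clamp's near end.
- screw_tin: Shallow open steel tin, 60 mm across, 22 mm high, right of the clamp's far end.
- cleaner_bottle: White bottle with steel cap, 54 mm in diameter, 112 mm high, left of the clamp's far end.
- solder_reel: Reel of solder lying flat, 60 mm in diameter, 30 mm high, farther to the left.
- battery: Flat grey phone battery, 60 x 85 x 6 mm, lying to the right of the lever's sweep.
- flux_jar: Small amber jar with black lid, 44 mm in diameter, 35 mm high, right of the clamp's near end.
Things that resemble listed ones, but are neither listed nor needed, are in the scene too. What is meant by the phone is not white, and is the larger of those in its own colour.

How it is judged (in metres and radians):
On the way, in this order (a step that is already met when the one before it is completed fails the run):
1. the cam is turned to its low side while the sliding jaw is still where it stood (value of joint cam_lever above 1.2 rad and distance of jaw_push from where it was at the start of the episode below 0.004 m), for 0.2 s.
2. with the cam low, the sliding jaw is pushed forward until the phone is snug between the jaws (value of joint jaw above 0.0435 m and value of joint cam_lever above 1.1 rad), for 0.2 s.
At the end, for the whole second after the job is handed in: The lever is back within 0.3 rad of its locked stop, the sliding jaw is closed up to the phone (less than 2 mm of play in all), and the phone lies flat and still on its bed against the fixed jaw (within 2 mm) (value of joint cam_lever below 0.3 rad and value of joint jaw between 0.0432 and 0.048 m and x of phone in the frame of fixture between 0.062 and 0.066 m and z of phone in the frame of fixture below 0.019 m and angle between phone's own z axis and vertical below 0.05 rad and linear speed of phone below 0.01 m/s); the robot touches nothing.
It fails at once if the phone is lifted or tipped off its bed (z of phone in the frame of fixture above 0.024 m or angle between phone's own z axis and vertical above 0.15 rad).
It fails at once if the fingers press on the phone (contact force between the fingers and phone above 1 N).
It fails at once if the clamp is gripped or forced (more than 45 N from the fingers) (contact force between the fingers and fixture above 45 N).
It fails at once if another thing on the bench is moved by more than 20 mm (distance of any of screwdriver, spudger, screw_tin, cleaner_bottle, solder_reel, battery, flux_jar from where it was at the start of the episode above 0.02 m).
It also fails if it takes over 72 s, if anything falls off the work surface, if the arm or the gripper's body presses on something with over 40 N, if the wrist force passes 120 N, or if a joint passes its speed limit or range.

## Working session

There is one attempt and no reset: what is moved stays moved. The work goes in short steps, Python scripts to look and compute and a shell command to move; the robot and the scene stay as the last step left them, time stands still between calls to the robot, and variables do not carry over. Pictures are saved under pics/ and viewed, at most 10 in all, crops included, and the job is handed in when it is done.

```bash
mkdir -p pics; python3 - <<'E'
from bench import *
import cv2
for n in("top","side"):
    cv2.imwrite(f"pics/{n}0.png",get_image(n)); print(n,get_calibration(n))
o=get_obs(); print(o)
E
```

```text
top {'fx': 402.7011833565435, 'fy': 402.7011833565435, 'cx': 255.15925738551883, 'cy': 190.96071186962496, 'eye': array([ 441.11386596,   92.46497996, 1083.99646403]), 'attitude': array([ 0.07202781, -0.0621729 , -1.58977754])}
side {'fx': 472.987600056946, 'fy': 472.987600056946, 'cx': 256.5616914568788, 'cy': 189.91962802716975, 'eye': array([  457.08867773, -1153.74294347,   736.44020348]), 'attitude': array([ 1.0718204 , -0.0251974 , -0.08776811])}
{'clock': 0.1, 'q': array([ 1.43060025e+00,  3.85468178e-01,  6.77108242e-03, -4.57675082e-04,
       -1.19398492e+00, -2.58600420e-01]), 'joint_velocities': array([-3.98000607e-05, -2.09594387e-03,  2.83468491e-03,  2.50757770e-03,
        6.36077337e-04,  8.46066909e-04]), 'joint_efforts': array([-2.75555531e-04, -3.91687953e+01,  1.87936217e+01,  4.23197597e+00,
        1.34901100e-02, -7.10441941e-05]), 'ee_pos': array([242.46346453, 575.47278539, 221.57590982]), 'tool_rot': array([ 3.07742268e+00, -6.22167120e-01, -4.91502491e-04]), 'wrist_force': array([-0.36688257, -0.49333243,  0.31911428]), 'ft_torque': array([-0.03659314,  0.01339573,  0.03518982]), 'grip_force': 0.0, 'opening': 0.9982443409747354}
```

View pics/top0.png

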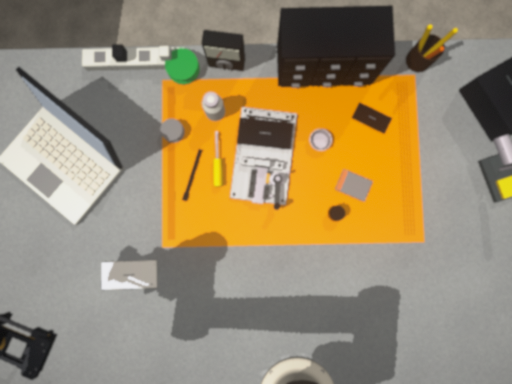

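View pics/side0.png

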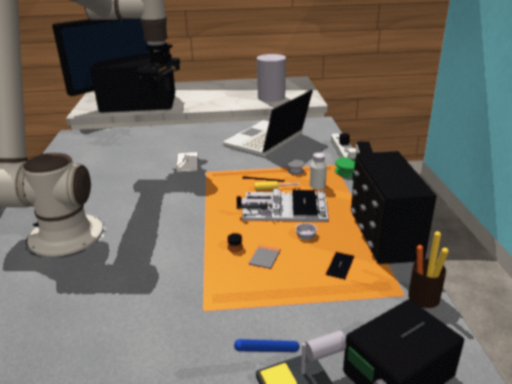

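The top view shows the clamp at about (265,155), with its far end up. Candidates for the phone are the large black one in the clamp at (266,130), the smaller black decoy on the mat at (372,118), and the white slab at (130,275). I choose the one in the clamp. The lever runs from about (279,180) to a peg near (277,204). Next is a close crop.

```bash
cat > h.py <<'E'
import numpy as np, cv2
from scipy.spatial.transform import Rotation as R
from bench import *
def ray(n,u,v):
    c=get_calibration(n); d=np.array([(u-c['cx'])/c['fx'],-(v-c['cy'])/c['fy'],-1])
    return np.array(c['eye']),R.from_rotvec(c['attitude']).apply(d)
def plane(n,u,v,z):
    e,d=ray(n,u,v); return e+d*(z-e[2])/d[2]
def proj(n,p):
    c=get_calibration(n); q=R.from_rotvec(c['attitude']).inv().apply(np.array(p,float)-c['eye'])
    return c['cx']-c['fx']*q[0]/q[2], c['cy']+c['fy']*q[1]/q[2]
E
python3 - <<'E'
from h import *
im=cv2.imread('pics/top0.png')
hsv=cv2.cvtColor(im,cv2.COLOR_BGR2HSV)
m=((hsv[...,1]<150)|(hsv[...,2]<90)).astype(np.uint8)*255
m[:,:228]=0;m[:,302:]=0;m[:95]=0;m[215:]=0
m=cv2.morphologyEx(m,cv2.MORPH_OPEN,np.ones((3,3)))
c=max(cv2.findContours(m,0,cv2.CHAIN_APPROX_NONE)[0],key=cv2.contourArea)
r=cv2.minAreaRect(c); b=cv2.boxPoints(r); print(r,b)
for p in b: print(p,plane('top',*p,12)[:2])
a=im[98:218,222:312]; k=5
a=cv2.resize(a,None,fx=k,fy=k,interpolation=cv2.INTER_CUBIC)
s=cv2.imread('pics/side0.png')[180:230,225:340]; s=cv2.resize(s,None,fx=3,fy=3,interpolation=cv2.INTER_CUBIC)
o=np.zeros((600,800,3),np.uint8);o[:600,:450]=a;o[:150,452:797]=s
mm=cv2.resize(m[98:218,222:312],None,fx=3.4,fy=3.4);o[170:170+mm.shape[0],470:470+mm.shape[1]]=mm[...,None]
cv2.imwrite('pics/crop1.png',o)
E
```

```text
((263.1154479980469, 156.8994140625), (57.83432388305664, 96.36510467529297), 7.305758953094482) [[228.30594 201.01357]
 [240.56015 105.43079]
 [297.92496 112.78526]
 [285.67075 208.36804]]
[228.30594 201.01357] [507.28868959 170.41617301]
[240.56015 105.43079] [767.14269278 133.3887822 ]
[297.92496 112.78526] [743.32823903 -22.00650868]
[285.67075 208.36804] [484.61549445  18.02700118]
```

View pics/crop1.png

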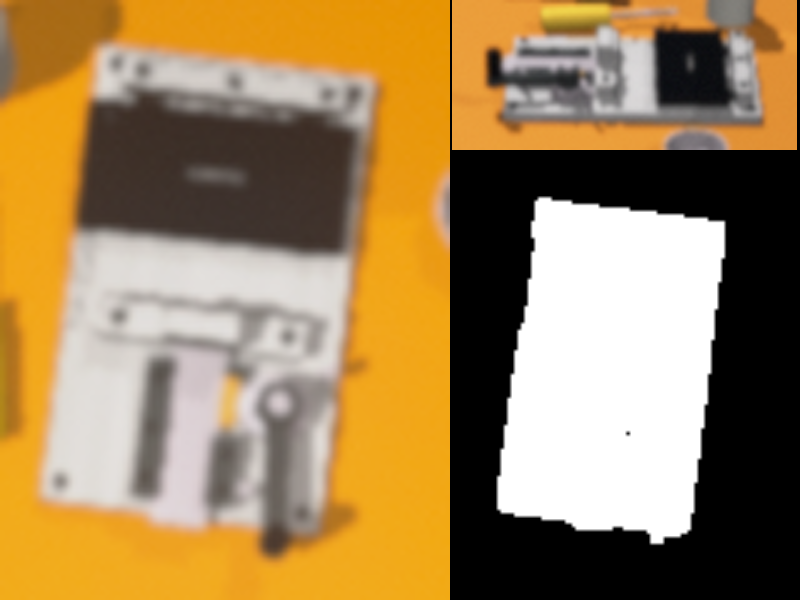

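The crop confirms the large black phone sits in the clamp. The base corners are at crop (100,45), (377,75), (320,535) and (40,498), the hub top is at (279,402), the peg at (273,548), and the jaw bar runs (95,320)–(325,340).

```bash
cat >> h.py <<'E'
def crop(u,v): return 222+(u+.5)/5-.5, 98+(v+.5)/5-.5
E
python3 - <<'E'
from h import *
C={k:plane('top',*crop(*p),12)[:2] for k,p in dict(FL=(100,45),FR=(377,75),NR=(320,535),NL=(40,498)).items()}
loc=dict(FL=(125,75),FR=(125,-75),NR=(-125,-75),NL=(-125,75))
A=np.array([loc[k] for k in C],float);B=np.array([C[k] for k in C]);c=B.mean(0)
U,S,V=np.linalg.svd((B-c).T@A); M=U@V; yaw=np.arctan2(M[1,0],M[0,0])
print('centre',c,'yaw',np.degrees(yaw),'res',np.round(A@M.T+c-B,1).tolist(), 'size',np.linalg.norm(C['FL']-C['NL']),np.linalg.norm(C['FL']-C['FR']))
f=lambda p:(p-c)@M
print('hub',plane('top',*crop(279,402),43)[:2],f(plane('top',*crop(279,402),43)[:2]))
print('peg',plane('top',*crop(273,548),66)[:2],f(plane('top',*crop(273,548),66)[:2]), f(plane('top',*crop(273,540),66)[:2]))
print('shoe gap/block back',f(plane('top',*crop(205,350),30)[:2]))
for n,p in dict(barL=(97,320),barR=(325,335)).items(): print(n,f(plane('top',*crop(*p),32)[:2]))
w=lambda x,y,z:np.r_[M@[x,y]+c,z]
for n,p in dict(hub=(-62,-44.5,43),peg=(-134,-44.5,66),phone=(60,0,24),FR=(125,-75,12),NR=(-125,-75,12)).items():print(n,w(*p).round(1),'side px',np.round(proj('side',w(*p)),1),'in side crop',np.round((np.array(proj('side',w(*p)))-[225,180])*3+[452,0]))
E
```

```text
centre [629.94675566  73.96767848] yaw -8.367151372451538 res [[0.7, -0.6], [-1.2, 1.1], [0.7, 0.0], [-0.2, -0.5]] size 249.06101492814358 151.44346693404765
hub [562.73402634  39.60638056] [-61.49719873 -43.77607024]
peg [485.854626    45.61999091] [-138.4333643   -49.01363961] [-134.41713289  -48.52179781]
shoe gap/block back [-37.36128746  -2.11176909]
barL [-28.92502159  56.41119086]
barR [-21.83687425 -63.8749405 ]
hub [562.1  39.   43. ] side px [263.3 202. ] in side crop [567.  66.]
peg [490.9  49.4  66. ] side px [238.5 194.9] in side crop [492.  45.]
phone [689.3  65.2  24. ] side px [304.6 200.6] in side crop [691.  62.]
FR [742.7 -18.4  12. ] side px [327.9 217.5] in side crop [761. 112.]
NR [495.4  18.   12. ] side px [241.3 216.3] in side crop [501. 109.]
```

```bash
cat >> h.py <<'E'
YAW=np.radians(-8.37); Cc=np.array([630.,74.]); M=np.array([[np.cos(YAW),-np.sin(YAW)],[np.sin(YAW),np.cos(YAW)]])
HUB=np.array([-62,-44.5])
def w(x,y): return M@[x,y]+Cc
def st():
    o=get_obs(); T=R.from_rotvec(o['tool_rot']).as_matrix(); p=(np.array(o['ee_pos'][:2])-Cc)@M
    tx=M.T@T[:2,0]; print('t%.2f clamp xy'%o['clock'],p.round(1),'z %.1f'%o['ee_pos'][2],'toolx deg in clamp %.1f'%np.degrees(np.arctan2(tx[1],tx[0])),'q6 %.2f'%o['q'][5],'F',np.round(M.T@o['wrist_force'][:2],1),round(o['wrist_force'][2],1),'open',round(o['opening'],2))
    return o,T
def go(x,y,z):
    o,T=st(); d=np.r_[w(x,y),z]-o['ee_pos']; print('shift cm in tool',(T.T@d/10).round(2))
E
python3 - <<'E'
from h import *
import bench
print([k for k in dir(bench) if not k.startswith('_')], getattr(bench,'hold_point_z',None))
go(-132,-18,222)
E
```

```text
['PlanningError', 'get_calibration', 'get_image', 'get_obs', 'hand_in', 'hold_point_z'] -18.700000000000003
t0.10 clamp xy [-456.4  439.7] z 221.6 toolx deg in clamp -14.5 q6 -0.26 F [-0.3 -0.5] 0.3 open 1.0
shift cm in tool [4.286e+01 3.620e+01 3.000e-02]
```

```bash
python3 -m creep '[[0,3.6,3.0,0,0],[0,3.6,3.0,0,0],[0,3.6,3.0,0,0],[0,3.6,3.0,0,0],[0,3.6,3.0,0,0],[0,3.6,3.0,0,0],[0,3.6,3.0,0,0],[0,3.6,3.0,0,0],[0,3.6,3.0,0,0],[0,3.6,3.0,0,0],[0,3.6,3.0,0,0],[0,3.3,3.2,0,0]]' 10; python3 -m creep '[[0,0,0,0,10],[0,0,0,0,10],[0,0,0,0,10],[0,0,0,0,10],[0,0,0,0,10],[0,0,0,0,10],[0,0,0,0,10],[0,0,0,0,5.5],[0,0,0,0,0],[0,0,0,0,0]]'; python3 - <<'E'
from h import *
go(-134,-17,80)
cv2.imwrite('pics/t2.png',cv2.resize(get_image('top')[98:248,200:350],None,fx=4,fy=4,interpolation=cv2.INTER_CUBIC))
E
```

```text
clock: 1.6
ee_pos: [497.7, 74.3, 222.2]
tool_rot: [3.079, -0.622, -0.001]
wrist_force: [0.7, 0.8, 0.8]
opening: 0.009
grip_force: 0.0
clock: 2.85
ee_pos: [497.3, 75.7, 222.3]
tool_rot: [2.055, -2.376, -0.0]
wrist_force: [-0.5, -0.2, 0.3]
opening: 0.005
grip_force: 0.0
t2.85 clamp xy [-131.6  -17.6] z 222.3 toolx deg in clamp -89.9 q6 -0.62 F [-0.5 -0.3] 0.3 open 0.01
shift cm in tool [-0.07  0.24 14.23]
```

```bash
python3 -m creep '[[0,0,0.2,3,0],[0,0,0,4,0],[0,0,0,4,0],[0,0,0,3,0],[0,0,0,2,0],[0,0,0,1.6,0],[0,0,0,0,0],[0,0,0,0,0]]'; python3 - <<'E'
from h import *
st()
a=cv2.resize(get_image('top')[98:248,200:350],None,fx=3,fy=3,interpolation=cv2.INTER_CUBIC)
s=cv2.resize(get_image('side')[130:260,200:350],None,fx=2.3,fy=2.3,interpolation=cv2.INTER_CUBIC)
o=np.zeros((450,800,3),np.uint8);o[:,:450]=a;o[:s.shape[0],452:452+s.shape[1]]=s
cv2.imwrite('pics/d1.png',o)
E
```

```text
clock: 3.9
ee_pos: [496.0, 76.3, 47.1]
tool_rot: [-2.054, 2.376, -0.001]
wrist_force: [0.4, 0.3, 0.8]
opening: 0.005
grip_force: 0.0
t3.90 clamp xy [-132.9  -17.3] z 47.1 toolx deg in clamp -89.9 q6 -0.62 F [0.4 0.4] 0.8 open 0.0
```

View pics/d1.png

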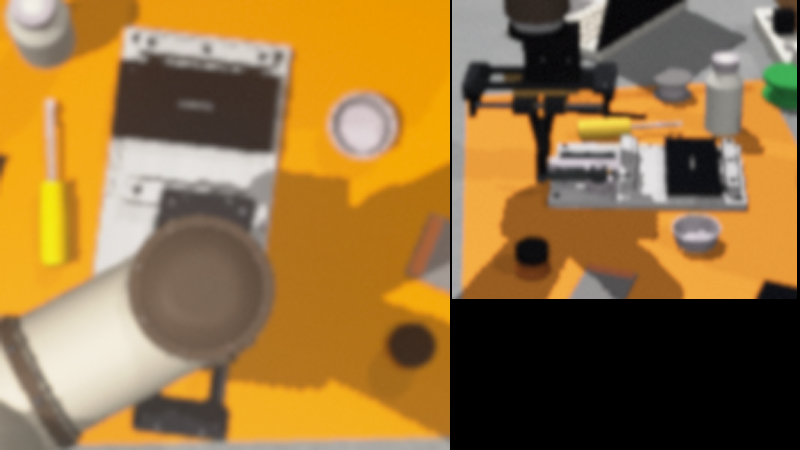

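The finger is down at z 47 on the left of the peg, clear of everything and with no force reading. Now the swing.

```bash
python3 -m creep '[[0,0.5,0,0,0],[0,0.4,0,0,0],[0,0.2,0,0,0],[0,0.63,0.13,0,-5],[0,0.63,0.13,0,-5],[0,0.63,0.13,0,-5],[0,0.63,0.13,0,-5]]'; python3 - <<'E'
from h import *
o,T=st(); p=(np.array(o['ee_pos'][:2])-Cc)@M
print('pivot in tool',(T.T@np.r_[w(*HUB)-o['ee_pos'][:2],0]).round(1))
E
```

```text
clock: 4.88
ee_pos: [489.0, 41.9, 46.7]
tool_rot: [-2.435, 1.979, 0.0]
wrist_force: [-1.0, 7.2, 0.2]
opening: 0.005
grip_force: 4.2
t4.88 clamp xy [-134.9  -52.3] z 46.7 toolx deg in clamp -69.8 q6 -0.21 F [-2.1  7. ] 0.2 open 0.01
pivot in tool [ 17.8 -71.1   0.2]
```

Contact force is about 7 N and the pivot offset holds. Continuing the arc.

```bash
python3 -m creep '[[0,0.63,0.13,0,-5],[0,0.63,0.13,0,-5],[0,0.63,0.13,0,-5],[0,0.63,0.13,0,-5],[0,0.63,0.13,0,-5],[0,0.63,0.13,0,-5],[0,0.63,0.13,0,-5]]'; python3 - <<'E'
from h import *
o,T=st()
print('pivot in tool',(T.T@np.r_[w(*HUB)-o['ee_pos'][:2],0]).round(1))
E
python3 -m creep '[[0,0.63,0.13,0,-5],[0,0.63,0.13,0,-5],[0,0.63,0.13,0,-5],[0,0.63,0.13,0,-5],[0,0.63,0.13,0,-5],[0,0.63,0.13,0,-5],[0,0.63,0.13,0,-5],[0,0,0,0,0],[0,0,0,0,0]]'; python3 - <<'E'
from h import *
o,T=st()
print('pivot in tool',(T.T@np.r_[w(*HUB)-o['ee_pos'][:2],0]).round(1))
E
```

```text
clock: 5.75
ee_pos: [500.6, -1.8, 46.7]
tool_rot: [-2.919, 1.155, -0.002]
wrist_force: [0.5, 5.3, -1.1]
opening: 0.006
grip_force: 2.0
t5.75 clamp xy [-117.   -93.9] z 46.7 toolx deg in clamp -34.8 q6 0.50 F [-0.3  5.4] -1.1 open 0.01
pivot in tool [ 17.  -71.9   0.2]
clock: 6.88
ee_pos: [533.7, -30.9, 46.5]
tool_rot: [-3.133, 0.23, -0.001]
wrist_force: [-0.7, 3.6, -0.1]
opening: 0.007
grip_force: 1.3
t6.88 clamp xy [ -80.  -117.7] z 46.5 toolx deg in clamp -0.0 q6 1.18 F [-1.2  3.5] -0.1 open 0.01
pivot in tool [ 17.9 -73.3   0. ]
```

```bash
python3 -m creep '[[0,-1,0,0,0],[0,-1,0,0,0],[0,0,0,-4,0],[0,0,0,-4,0],[0,0,0,-4,0],[0,0,0,-2,0],[0,-3,-3,0,9],[0,-3,0,0,9],[0,0,0,0,9],[0,0,0,0,9]]'; python3 - <<'E'
from h import *
go(-66,0,46)
a=cv2.resize(get_image('top')[98:218,222:312],None,fx=5,fy=5,interpolation=cv2.INTER_CUBIC)
s=cv2.resize(get_image('side')[150:260,200:350],None,fx=2.3,fy=2.3,interpolation=cv2.INTER_CUBIC)
o=np.zeros((600,800,3),np.uint8);o[:,:450]=a;o[:s.shape[0],452:452+s.shape[1]]=s
cv2.imwrite('pics/e1.png',o)
E
```

```text
clock: 8.12
ee_pos: [458.8, 14.6, 186.7]
tool_rot: [2.906, -1.193, 0.0]
wrist_force: [1.0, 0.0, -0.0]
opening: 0.002
grip_force: 0.0
t8.12 clamp xy [-160.7  -83.7] z 186.7 toolx deg in clamp -36.3 q6 0.40 F [1.  0.2] -0.0 open 0.0
shift cm in tool [  2.69 -12.35  14.07]
```

View pics/e1.png

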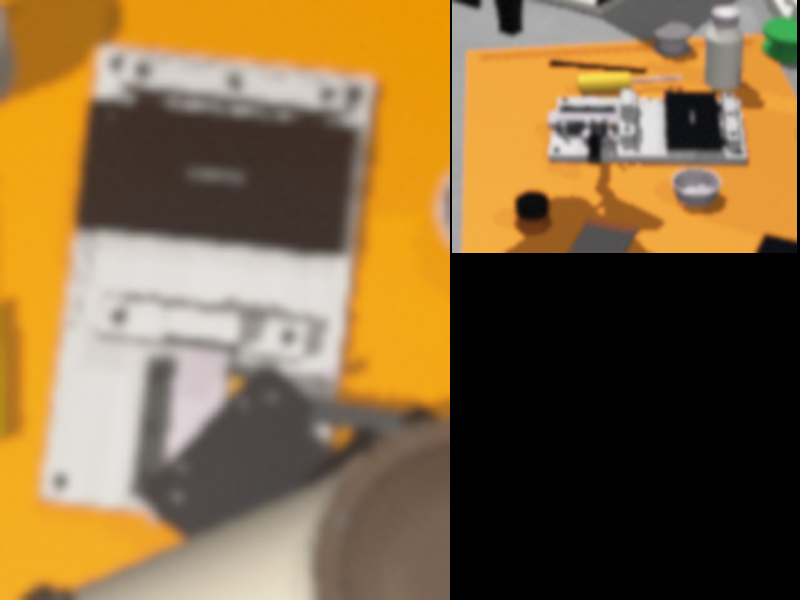

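The lever now points out to the right, with its arm at crop (320–420,415), at about 90°. The jaw bar still runs (95,320)–(325,340), so it hasn't moved.

```bash
python3 -m creep '[[0,0.67,-3.1,0,0],[0,0.67,-3.1,0,0],[0,0.67,-3.1,0,0],[0,0.67,-3.05,0,0],[0,0,0,0,10],[0,0,0,0,10],[0,0,0,0,10],[0,0,0,0,10],[0,0,0,0,10],[0,0,0,0,3.7],[0,0,0,0,0]]'; python3 - <<'E'
from h import *
go(-66,0,43)
E
```

```text
clock: 9.6
ee_pos: [565.1, 84.0, 186.3]
tool_rot: [2.063, -2.369, -0.0]
wrist_force: [-0.9, 0.4, -0.1]
opening: 0.006
grip_force: 0.0
t9.60 clamp xy [-65.7   0.5] z 186.3 toolx deg in clamp -89.5 q6 -0.57 F [-0.9  0.3] -0.1 open 0.01
shift cm in tool [ 0.04  0.03 14.33]
```

```bash
python3 -m creep '[[0,0,0,3,0],[0,0,0,3,0],[0,0,0,3,0],[0,0,0,2.3,0],[0,0,0,1.5,0],[0,0,0,1.5,0],[0,0,0,0,0],[0,0,0,0,0]]'; python3 -m creep '[[0,0,-0.4,0,0],[0,0,-0.4,0,0],[0,0,-0.4,0,0],[0,0,-0.4,0,0],[0,0,-0.4,0,0],[0,0,-0.4,0,0],[0,0,-0.4,0,0]]'; python3 - <<'E'
from h import *
st()
E
```

```text
clock: 10.6
ee_pos: [566.1, 84.5, 44.2]
tool_rot: [-2.06, 2.37, -0.001]
wrist_force: [0.4, 0.6, 0.5]
opening: 0.006
grip_force: 0.0
clock: 11.48
ee_pos: [592.3, 80.2, 43.3]
tool_rot: [2.058, -2.371, -0.002]
wrist_force: [-3.6, 0.6, 2.9]
opening: 0.005
grip_force: 1.7
t11.47 clamp xy [-38.2   0.7] z 43.3 toolx deg in clamp -89.7 q6 -0.55 F [-3.7  0.1] 2.9 open 0.0
```

```bash
python3 -m creep '[[0,0,-0.4,0,0],[0,0,-0.4,0,0],[0,0,-0.4,0,0],[0,0,-0.4,0,0],[0,0,-0.4,0,0],[0,0,-0.4,0,0]]'|grep -E 'pos|wrist'; python3 -m creep '[[0,0,-0.2,0,0],[0,0,-0.1,0,0]]'|grep -E 'pos|wrist'; python3 - <<'E'
from h import *
st()
cv2.imwrite('pics/f1.png',cv2.resize(get_image('side')[170:240,220:350],None,fx=6,fy=6,interpolation=cv2.INTER_CUBIC))
E
```

```text
ee_pos: [616.9, 76.7, 43.4]
wrist_force: [-3.1, -0.3, 0.6]
ee_pos: [619.8, 76.3, 43.4]
wrist_force: [-3.4, -2.2, 0.5]
t12.47 clamp xy [-10.4   0.8] z 43.4 toolx deg in clamp -89.7 q6 -0.52 F [-3.1 -2.7] 0.5 open 0.01
```

View pics/f1.png

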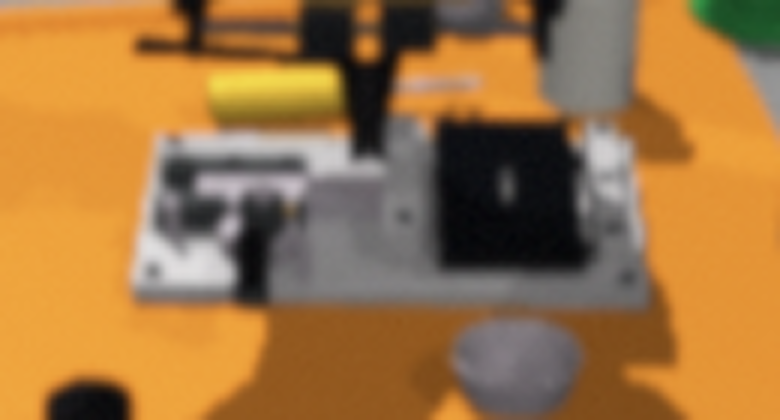

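The finger at (365,150) is behind the block. The jaw has nearly reached the phone's near edge at (440,200), so I keep pushing in small steps until the force rises.

```bash
for i in 1; do python3 -m creep '[[0,0,-0.15,0,0],[0,0,-0.1,0,0]]'|grep -E 'pos|wrist'; python3 -m creep '[[0,0,-0.1,0,0],[0,0,-0.1,0,0]]'|grep -E 'pos|wrist';python3 -m creep '[[0,0,-0.1,0,0],[0,0,-0.1,0,0]]'|grep -E 'pos|wrist'; done
```

```text
ee_pos: [622.2, 76.0, 43.4]
wrist_force: [-4.3, -2.2, -0.4]
ee_pos: [624.1, 75.9, 43.4]
wrist_force: [-5.0, -2.0, 1.3]
ee_pos: [626.1, 75.6, 43.4]
wrist_force: [-4.8, -0.4, -0.1]
```

```bash
for i in 1; do python3 -m creep '[[0,0,-0.1,0,0],[0,0,-0.1,0,0]]'|grep -E 'pos|wrist'; python3 -m creep '[[0,0,-0.1,0,0],[0,0,-0.1,0,0]]'|grep -E 'pos|wrist';python3 -m creep '[[0,0,-0.1,0,0]]'|grep -E 'pos|wrist';python3 -m creep '[[0,0,-0.1,0,0]]'|grep -E 'pos|wrist'; done
```

```text
ee_pos: [628.2, 75.3, 43.4]
wrist_force: [-4.0, -1.4, -0.0]
ee_pos: [630.3, 75.0, 43.4]
wrist_force: [-4.5, -2.0, -1.3]
ee_pos: [630.6, 74.9, 43.4]
wrist_force: [-7.0, 0.6, 1.9]
ee_pos: [630.6, 74.9, 43.4]
wrist_force: [-10.1, 0.7, 3.3]
```

The jaw has stopped and the force is rising, so it is snug. I hold briefly, then retreat.

```bash
python3 -m creep '[[0,0,-0.1,0,0],[0,0,0,0,0],[0,0,0,0,0],[0,0,0,0,0]]'|grep -E 'pos|wrist'; python3 -m creep '[[0,0,1,0,0],[0,0,1,0,0],[0,0,0,-3,0],[0,0,0,-4,0],[0,0,0,-4,0],[0,0,5,-1,0],[0,0,5,0,0],[0,0,5,0,0],[0,0,0,0,0]]'|grep -E 'pos|wrist'; python3 - <<'E'
from h import *
st()
a=cv2.resize(get_image('top')[98:218,222:332],None,fx=5,fy=5,interpolation=cv2.INTER_CUBIC)
cv2.imwrite('pics/g1.png',a)
E
```

```text
ee_pos: [630.7, 74.9, 43.4]
wrist_force: [-10.7, 0.9, 3.2]
ee_pos: [462.9, 98.8, 164.6]
wrist_force: [1.1, 0.1, 0.2]
t15.65 clamp xy [-169.     0.2] z 164.6 toolx deg in clamp -89.5 q6 -0.69 F [1.1 0.2] 0.2 open 0.01
```

View pics/g1.png

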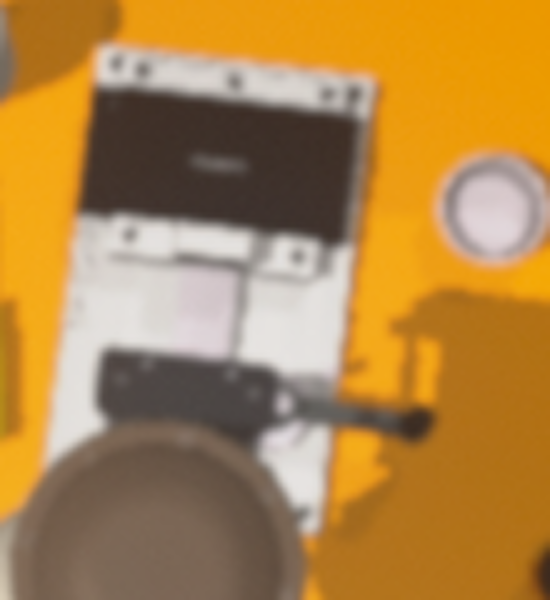

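The phone now touches the fixed jaw, and the jaw bar at (110–320,240) touches the phone. The peg is at (415,425).

```bash
python3 - <<'E'
from h import *
p=(plane('top',*crop(415,422),66)[:2]-Cc)@M; d=p-HUB; th=np.arctan2(-d[1],-d[0]); print('peg',p,np.hypot(*d),th)
th=np.pi/2 if abs(th-1.57)<.1 else th
t=HUB+72*np.array([-np.cos(th),-np.sin(th)])+31*np.array([np.sin(th),-np.cos(th)])
print(t); go(*t,46)
E
```

```text
peg [ -65.87550104 -112.80848108] 68.41833157775659 1.5141218009297013
[ -31.  -116.5]
t15.70 clamp xy [-166.9    1. ] z 165.0 toolx deg in clamp -89.5 q6 -0.69 F [ 1.  -0.6] 1.2 open 0.01
shift cm in tool [ 11.89 -13.44  11.92]
```

```bash
python3 -m creep '[[0,3,-3.4,0,0],[0,3,-3.4,0,0],[0,3,-3.3,0,0],[0,2.9,-3.3,0,0],[0,0,0,0,-10],[0,0,0,0,-10],[0,0,0,0,-10],[0,0,0,0,-10],[0,0,0,0,-10],[0,0,0,0,-10],[0,0,0,0,-10]]'|grep pos; python3 -m creep '[[0,0,0,0,-10],[0,0,0,0,-9.5],[0,0,0,3,0],[0,0,0,3,0],[0,0,0,2,0],[0,0,0,0,0],[0,0,0,0,0]]'|grep pos; python3 - <<'E'
from h import *
go(-31,-116.5,46)
E
```

```text
ee_pos: [583.1, -38.3, 163.8]
ee_pos: [582.7, -38.2, 84.4]
t17.95 clamp xy [ -30.5 -117.9] z 84.4 toolx deg in clamp -0.2 q6 1.21 F [ 1.2 -0.2] 0.4 open 0.01
shift cm in tool [-0.07 -0.14  3.84]
```

```bash
python3 -m creep '[[0,0,-0.1,2,0],[0,0,0,1.8,0],[0,0,0,0,0],[0,-0.5,0,0,0],[0,-0.5,0,0,0],[0,-0.3,0,0,0],[0,0,0,0,0]]'|grep -E 'pos|wrist'; python3 -m creep '[[0,-0.63,0.13,0,5],[0,-0.63,0.13,0,5],[0,-0.63,0.13,0,5],[0,-0.63,0.13,0,5],[0,-0.63,0.13,0,5],[0,-0.63,0.13,0,5],[0,0,0,0,0]]'|grep -E 'pos|wrist'; python3 - <<'E'
from h import *
o,T=st()
print('pivot in tool',(T.T@np.r_[w(*HUB)-o['ee_pos'][:2],0]).round(1))
E
```

```text
ee_pos: [568.6, -35.1, 46.2]
wrist_force: [0.7, -1.3, 1.0]
ee_pos: [531.9, -28.6, 46.2]
wrist_force: [2.7, -0.4, 0.2]
t19.70 clamp xy [ -82.1 -115.8] z 46.2 toolx deg in clamp -30.1 q6 0.65 F [2.8 0. ] 0.2 open 0.01
pivot in tool [-18.3 -71.8   0.1]
```

```bash
python3 -m creep '[[0,-0.63,0.13,0,5],[0,-0.63,0.13,0,5],[0,-0.63,0.13,0,5],[0,-0.63,0.13,0,5],[0,-0.63,0.13,0,5],[0,-0.63,0.13,0,5],[0,0,0,0,0]]'|grep -E 'pos|wrist'; python3 -m creep '[[0,-0.63,0.13,0,5],[0,-0.63,0.13,0,5],[0,-0.63,0.13,0,5],[0,-0.63,0.13,0,5],[0,0,0,0,0]]'|grep -E 'pos|wrist'; python3 - <<'E'
from h import *
o,T=st()
print('pivot in tool',(T.T@np.r_[w(*HUB)-o['ee_pos'][:2],0]).round(1))
E
```

```text
ee_pos: [502.5, -4.5, 46.1]
wrist_force: [3.3, -0.7, 0.6]
ee_pos: [491.4, 17.7, 46.1]
wrist_force: [4.4, -4.5, 0.9]
t21.20 clamp xy [-128.9  -75.9] z 46.1 toolx deg in clamp -80.0 q6 -0.34 F [ 5.  -3.8] 0.9 open 0.0
pivot in tool [-19.4 -71.3   0.1]
```

```bash
python3 -m creep '[[0,-0.63,0.13,0,5],[0,-0.63,0.13,0,5],[0,0,0,0,0]]'|grep -E 'pos|wrist'; python3 -m creep '[[0,-0.15,0,0,0],[0,0,0,0,0]]'|grep -E 'pos|wrist'; python3 -m creep '[[0,-0.1,0,0,0],[0,0,0,0,0]]'|grep -E 'pos|wrist'; python3 - <<'E'
from h import *
o,T=st()
print('pivot in tool',(T.T@np.r_[w(*HUB)-o['ee_pos'][:2],0]).round(1))
E
```

```text
ee_pos: [488.7, 30.2, 46.0]
wrist_force: [3.6, -3.8, 0.7]
ee_pos: [488.5, 31.3, 45.9]
wrist_force: [4.4, -6.8, 1.8]
ee_pos: [488.5, 31.7, 45.9]
wrist_force: [4.3, -9.2, 0.7]
t22.07 clamp xy [-133.9  -62.4] z 45.9 toolx deg in clamp -90.0 q6 -0.55 F [ 5.6 -8.5] 0.7 open 0.01
pivot in tool [-17.9 -71.8  -0.1]
```

The stop is reached: the lever is at about 0 and the force is rising. Retreating and checking.

```bash
python3 -m creep '[[0,1,0,0,0],[0,1,0,0,0],[0,0,0,-4,0],[0,0,0,-4,0],[0,0,0,-4,0],[0,0,5,-2,0],[0,0,5,0,0],[0,0,5,0,0],[0,0,0,0,0],[0,0,0,0,0]]'|grep -E 'pos|wrist'; python3 - <<'E'
from h import *
a=cv2.resize(get_image('top')[98:218,192:332],None,fx=5,fy=5,interpolation=cv2.INTER_CUBIC)
s=cv2.resize(get_image('side')[170:240,220:350],None,fx=2,fy=2,interpolation=cv2.INTER_CUBIC)
a[:140,440:]=s; cv2.imwrite('pics/k1.png',a)
E
```

```text
ee_pos: [337.0, 36.1, 185.9]
wrist_force: [0.5, -0.2, 0.0]
```

View pics/k1.png

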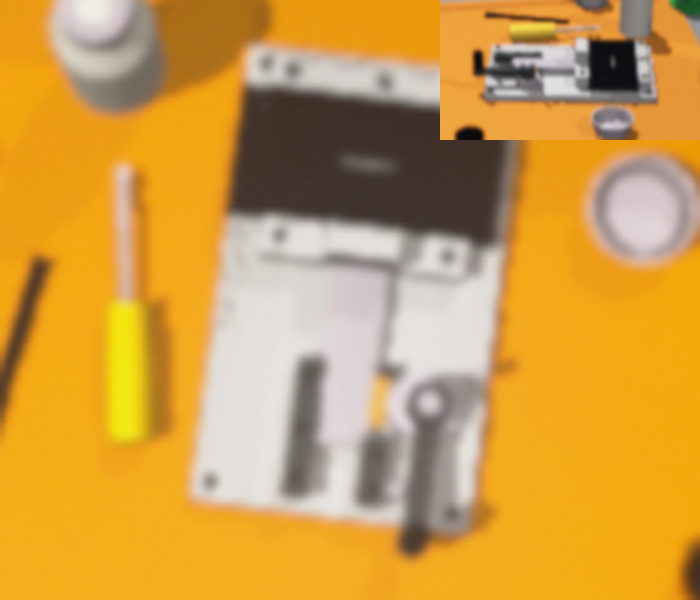

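The lever is back along the clamp (hub at (429,402), peg at (412,545)). The jaw bar is tight on the phone, the phone is against the fixed jaw, and the robot is clear.

```bash
python3 -c "
from bench import *
print(hand_in())"
```

```text
the job is handed in; nothing more can be done
None
```

I handed the job in: the cam was opened, the jaw was pushed snug against the phone, and the lever was swung back to its locked stop. In the last camera view the phone sits tight between the jaws. `hand_in()` returned no verdict.

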